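Set the block lay on the printing board to its register stop

ROBOT

A 6-joint arm with a two-finger parallel gripper is mounted at the origin on the work surface. World frame = base frame: x ahead of the robot, y to its left, z up, the work surface at z = 0. Lengths are in m, angles in rad, forces in N, time in s.
With the tool pointing down it reaches from about 0.35 to 0.975 m from the base axis. Payload 4.9 kg.
Tool frame: the origin (TCP) lies on the centre line of the jaws, within the pads' length; the fingertips stand 17 mm ahead of it and the grasp point (between the pads) lies 2 mm behind it (ctrl.tcp_to_tips is the x of the fingertips in the tool frame, in m); x points along the fingers, z is the direction in which the jaws open and shut, and the axes are right-handed (so a half turn about x gives the same grasp; the last joint's range is limited). The gripper opens to 85 mm and grips with 20 to 120 N. Pads are 22 mm wide; open, the fingers measure 114 mm over their backs; the gripper's body (76 mm by 85 mm) begins 54 mm behind the grasp point. The pads swing forward as they close: fully open they stand 13 mm farther back than shut.
Start: joints at [0.991, 0.053, 1.613, -0, 1.476, -0.119], TCP at [0.278, 0.56, 0.248] pointing down, gripper open.
Joint ranges: [-3.01, 3.01], [-1.01, 2.22], [0.06, 2.58], [-1.02, 4.17], [0.09, 2.62], [-3.14, 3.14]. Speed limits (rad/s): [2.57, 2.57, 3.14, 3.14, 3.14, 3.14].

INTERFACE

Orientations are given as a rotation vector (axis times angle).
In Python, from station import ctrl, cams, finder gives the robot as it stands.
- The arm moves only by the tool step_arm, never from a script. Its argument "moves" is a list of rows, each a list of 3 entries, a list of its own where there are three numbers: the shift along the tool's x, y, z in cm, then the turn, a rotation vector about the tool's x, y, z in degrees, then the opening, from 0 (shut) to 1 (fully open). A call has exactly 10 rows; each row is the pose to reach, as a shift and turn from the pose measured when the call began, along the tool's axes at that moment; what a row does not reach only later rows make up. A row lasts 1/12 s, in which the tool goes at most 41.7 mm and 7.16 degrees, less where a joint would pass 70% of its speed; a pose out of reach is approached as far as the arm can. A call with a gripper value outside its range is refused whole. The fingers move at their own pace and stop on an object; "grip_force" is the grip in N (left out, the last holds). Time passes only in rows, so rows that repeat a pose let the fingers close, or fill a call up. It gives the time, the measured TCP pose, the force and the opening at its end, in the units of the state.
- ctrl.get_obs(): the state, without advancing time (a new reading comes with each control period).
- cams.get_image(name): name is "side" or "top"; returns a dict with "pixels" (400x640x3 uint8, blue, green, red), "fx", "fy", "cx", "cy" (pixels), "position" and "attitude" of the camera in the world. Camera axes: x right, y up, looking along -z (the intrinsics and any distortion apply to the point x, -y, -z); pixel columns grow to the right and rows downward; lengths in m; the calibration is good to about 2 mm. A picture is of the moment at which its call begins. There is no depth.
- ctrl.finish_job(): hands the job in, once; it reports no verdict.
Trained networks look in the newest picture that a camera, given by its name, has taken for a name from the list of things; names that differ only in an ending like _2 or _b are one class to them, and where a whole thing is asked for, a point or a joint stands for the part that bears it (a point fixed in the world has none). Each returns a list of dicts, best first, with "conf" (0 to 1); they miss things now and then, are a little off and sometimes report something else, mostly with a low value. They report only what shows in the picture. A call takes as long as a camera call.
- finder.find_in(camera, name): "at" ([column, row] in pixels, amid what is visible of it).
- finder.regions_of(camera, name): "region" (400x640 bool, what is visible of it) and "at" ([column, row] in pixels, amid what is visible of it).
- finder.tip_of(camera, name): "at" ([column, row] in pixels: a listed point, or the origin of a listed thing).
The state is a dict: "t": time; "q": joint angles; "dq": joint speeds; "effort": joint torques, N m; "tool_pos": TCP position; "tool_rot": TCP orientation; "contact_force": force on the tool from outside, world axes, zero at the start; "wrist_torque": the same for the moment, N m; "opening": finger opening in m.
Only numpy, scipy, OpenCV 4.12 (cv2) and the standard library are available. Lean on these libraries where they do the work, as an engineer would, in place of code of your own. Each camera call takes 0.05 s, during which the arm holds its last target. There are 200 camera calls.

TASK

Set the lay on the printing board for the next colour: with the fingertips press down the ribbed thumb pad in the middle of the rail slide to free its brake and, keeping it down, push the slide along the rail until it is fully home against the stop with the arrow and the round thumbscrew, without ramming it. Then let the pad come up so that the slide is braked there. It is all done by touch: pick nothing up, do not drag the slide against its brake, and leave everything else on the bench as it lies.

Things in the scene. Friction and masses are not known exactly. Their poses are not given: they have to be found in the camera images.
- board: Fixed plywood printing board, 380 (its x) x 520 (its y) mm, 18 thick, lying on the bench. Origin on the bench under the middle of the rail; its x points away from the robot side, z up. An aluminium T-slot rail (460 long, 40 wide, top 38 mm above the bench, graduated) runs along its y through the origin; the board reaches from x = -100 to +280 mm.
- slide (a joint): Place of the slide along the rail in m, 0 in the middle of the rail, growing along the board's +y. The slide is an aluminium saddle 70 mm long along the rail and 56 wide, its housing top 55 mm above the bench, with a steel blade (the lay, 12 wide, top 37 mm above the bench) reaching 107 mm from the rail's middle line over the board on the far side. A spring brake holds it firmly (it takes some 12 N to drag it) while the pad is up; with the pad down it slides with about 1 N.
- slide_mid (a point): Point of the slide at its middle, on the rail's top face, 38 mm above the bench. The slide's ends lie 35 mm from it along the rail.
- pad (a joint): How far the thumb pad is pressed down, in m: 0 up (brake on), 0.008 fully down. It begins to move at about 8 N (a lighter touch frees nothing) and reaches its hard stop, fully down, at about 10 N; the brake is free once it is 0.001 down, so keep it 0.003 or more down, best about half way, while the slide moves. It springs up by itself when let go.
- pad_top (a point): Middle of the flat ribbed top of the thumb pad, a black rubber block 46 mm along the rail by 34 wide in the middle of the slide; 65 mm above the bench when up (10 mm proud of the housing round it), 57 mm when fully down. It moves with the pad and the slide. A fingertip pressing on it carries the slide along by friction.
- arrow_stop: The marked stop, the goal of the slide: steel block clamped across the rail, 24 mm long along the rail, 56 wide, top 54 mm above the bench, with a round knurled thumbscrew (21 mm dia., top 64 mm above the bench) and a flat arrow pointing to the robot side (tip 57 mm from the rail's middle line). Fixed. May stand on either end of the rail. Origin at its middle on the rail's top face (38 mm up); the slide is home when its middle is 47 mm (35 + 12) from this origin.
- plain_stop: The other stop, on the other end of the rail: lower plain steel block of the same 24 x 56 mm, top 48 mm above the bench, no thumbscrew or arrow. Fixed. Origin as for the arrow stop. Not wanted here.
- key_block: Bystander: loose carved dark wood block 110 x 160 x 24 mm lying on the board beyond the rail. Origin at the centre of its underside.
- baren: Bystander: loose round rubbing pad (baren), 108 mm dia., 34 mm high with its handle, on the board beyond the rail. Origin at the centre of its underside.
- chisel: Bystander: loose chisel, 185 mm long, 14 mm high, lying along the rail on the robot side, about 65 mm from the rail's middle line. Origin on the board under its middle.
- ink_jar: Bystander: loose capped glass jar, 48 mm dia., 65 mm high, near the board's far edge. Origin at the centre of its underside.
- ink_bowl: Bystander: loose white bowl, 116 mm dia., 50 mm high, on the bench on the robot's left. Origin at the centre of its underside.
- palm_brush: Bystander: loose palm-fibre brush 56 x 130 x 30 mm on the bench on the robot's left. Origin at the centre of its underside.
- stone_weight: Bystander: loose grey stone weight 75 x 75 x 56 mm on the bench on the robot's right. Origin at the centre of its underside.

How it is judged:
On the way, in this order (a step that is already met when the one before it is completed fails the run):
1. the thumb pad is pressed down by the fingers while the slide is still away from the arrow stop (value of joint pad above 0.002 m and contact force between the fingers and pad above 2 N and horizontal distance between slide_mid and arrow_stop above 0.06 m), for 0.1 s.
2. the slide comes home against the arrow stop with the pad still held down (horizontal distance between slide_mid and arrow_stop below 0.049 m and value of joint pad above 0.002 m and contact force between the fingers and pad above 2 N), for 0.1 s.
At the end, for the whole second after the job is handed in: The slide stands at rest against the arrow stop (gap under 2 mm), its pad is fully up again (within 1 mm) so that the brake holds, and no bystander is more than 20 mm from where it lay (horizontal distance between slide_mid and arrow_stop below 0.049 m and value of joint pad below 0.001 m and velocity of joint slide between -0.005 and 0.005 m/s and distance of each of key_block, baren, chisel, ink_jar, ink_bowl, palm_brush, stone_weight from where it was at the start of the episode below 0.02 m); the robot touches nothing.
It fails at once if the slide is dragged against its brake (moving faster than 10 mm/s with the pad less than 1 mm down) (value of joint pad below 0.001 m and (velocity of joint slide above 0.01 m/s or velocity of joint slide below -0.01 m/s)).
It fails at once if the slide is rammed into the arrow stop (over 40 N) (contact force between slide and arrow_stop above 40 N).
It fails at once if a bystander is lifted, carried or pushed more than 20 mm (distance of any of key_block, baren, chisel, ink_jar, ink_bowl, palm_brush, stone_weight from where it was at the start of the episode above 0.02 m).
It also fails if it takes over 40 s, if anything falls off the work surface, if the arm or the gripper's body presses on something with over 40 N, if the wrist force passes 120 N, or if a joint passes its speed limit or range.

## Working session

There is one attempt and no reset: what is moved stays moved. The work goes in short steps, Python scripts to look and compute and a tool call to move; the robot and the scene stay as the last step left them, time stands still between calls to the robot, and variables do not carry over. Pictures are saved under pics/ and viewed, on a budget of 10 in all, crops included, one or two more only if the job needs it, and the job is handed in when it is done.

Besides the shell and the picture viewer there is one more tool, called after "Request:" as name([rows], argument=value, ...), one row to a line, values as JSON. step_arm: Moves the arm, as the interface text tells. Its arguments: {"type":"object","properties":{"moves":{"type":"array"},"grip_force":{"type":"number"}},"required":["moves"]}

```bash
mkdir -p pics
cat > h.py <<'E'
import numpy as np, cv2
from scipy.spatial.transform import Rotation as R
from station import ctrl, cams, finder
def rot(a):
    a=np.array(a,float)
    return a if a.shape==(3,3) else (R.from_rotvec(a).as_matrix() if a.size==3 else R.from_quat(a).as_matrix())
def ray(im,px):
    d=np.array([(px[0]-im['cx'])/im['fx'],-(px[1]-im['cy'])/im['fy'],-1.])
    return np.array(im['position']),rot(im['attitude'])@d
def atz(im,px,z):
    p,d=ray(im,px); return p+d*(z-p[2])/d[2]
def tri(rs):
    A=0;b=0
    for p,d in rs:
        d=d/np.linalg.norm(d);M=np.eye(3)-np.outer(d,d);A=A+M;b=b+M@p
    return np.linalg.solve(A,b)
E
python3 - <<'E'
from h import *
for c in ['top','side']:
    im=cams.get_image(c); cv2.imwrite(f'pics/{c}0.png',im['pixels'])
    print(c,{k:v for k,v in im.items() if k!='pixels'})
    for n,z in [('board',0),('slide_mid',.038),('pad_top',.065),('arrow_stop',.038),('plain_stop',.038),('chisel',.018)]:
        for r in finder.tip_of(c,n)[:2]: print(n,np.round(r['at'],1),round(r['conf'],2),atz(im,r['at'],z).round(4))
print(ctrl.get_obs(),ctrl.tcp_to_tips)
E
```

```text
top {'fx': 461.20808209679467, 'fy': 461.20808209679467, 'cx': 317.06087822313447, 'cy': 202.9017340025328, 'position': array([0.37630813, 0.01331152, 1.44277021]), 'attitude': array([ 0.10101123, -0.09461603, -1.58346317])}
board [344.3 207. ] 0.63 [ 0.5423 -0.0677  0.    ]
board [491.5 237.9] 0.45 [ 0.4384 -0.5242  0.    ]
slide_mid [339.2 206.8] 0.96 [ 0.5388 -0.0499  0.038 ]
slide_mid [365.2 143.8] 0.31 [ 0.7353 -0.135   0.038 ]
pad_top [341.6 208.1] 0.48 [ 0.5316 -0.0559  0.065 ]
arrow_stop [296.3 219.6] 0.62 [0.5014 0.0819 0.038 ]
plain_stop [346.9 209.1] 0.64 [ 0.5313 -0.0734  0.038 ]
plain_stop [393.7 199.5] 0.63 [ 0.5588 -0.2177  0.038 ]
chisel [360.4 226.8] 0.61 [ 0.4779 -0.1151  0.018 ]
side {'fx': 479.84269217997326, 'fy': 479.84269217997326, 'cx': 311.436743327893, 'cy': 200.99375264216675, 'position': array([-0.16390114, -0.97519718,  0.91612808]), 'attitude': array([ 0.92732786, -0.28780661, -0.60911529])}
board [320.8 230.6] 0.66 [ 0.5277 -0.073  -0.    ]
board [317.  238.9] 0.41 [ 0.4947 -0.0968  0.    ]
slide_mid [321.1 214.7] 0.62 [ 0.5471 -0.0504  0.038 ]
pad_top 
[... 283 characters left out ...]
0.63 [ 0.4784 -0.1131  0.018 ]
{'t': 0.7, 'q': array([ 9.91000669e-01,  5.26694270e-02,  1.61286814e+00,  7.60147614e-06,
        1.47600870e+00, -1.18999466e-01]), 'dq': array([-5.77735601e-05,  2.64912992e-04,  4.78293808e-04,  7.66150138e-04,
       -4.17134829e-04,  2.63832129e-03]), 'effort': array([-7.56645804e-04, -3.93555522e+01, -3.70371473e+01, -1.61372864e-04,
        3.19732362e-04,  1.24522941e-05]), 'tool_pos': array([0.27790657, 0.55980632, 0.2483416 ]), 'tool_rot': array([-0.86341661,  1.39259818,  0.86345995]), 'contact_force': array([ 0.27938922,  0.53881415, -0.29275865]), 'wrist_torque': array([-0.00750904, -0.01907309, -0.04293166]), 'opening': 0.08531163089591064} 0.017
```

Run:
```python
import cv2
a=cv2.imread('pics/top0.png')[150:280,230:470]; b=cv2.imread('pics/side0.png')[150:290,230:470]
cv2.imwrite('pics/c.png',cv2.resize(cv2.vconcat([a,b])[:], None,fx=2.2,fy=2.2,interpolation=cv2.INTER_CUBIC))
```

```text
(no output)
```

View pics/top0.png

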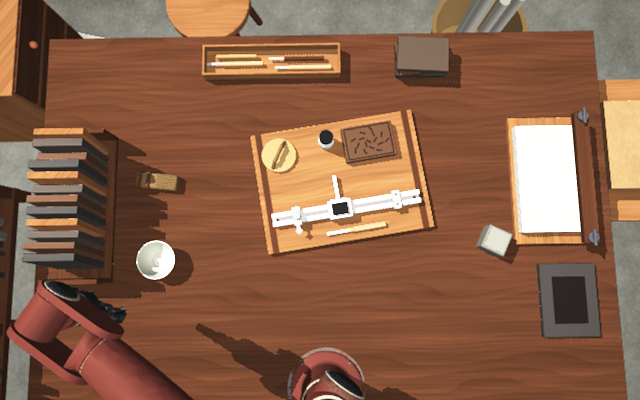

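View pics/c.png

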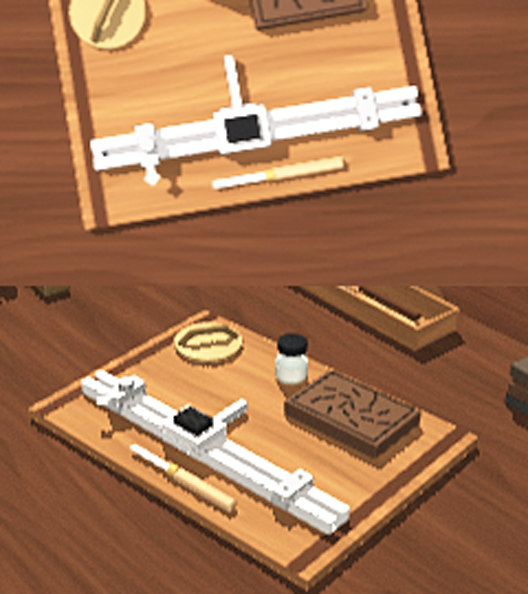

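The top view shows the arrow stop on the left end of the rail (297,213), on the +y side. The pad is at about (340,208) and the plain stop at (396,199). The chisel lies on the robot side of the rail. Next I'll refine the pad centre and the rail direction.

Run:
```python
from h import *
rs=[]
for c,g,(u,v) in [('top',60,(340,208)),('side',60,(318,211))]:
    im=cams.get_image(c); p=im['pixels'].max(2)
    m=(p<g).astype(np.uint8); m2=np.zeros_like(m); m2[v-16:v+16,u-20:u+20]=m[v-16:v+16,u-20:u+20]
    n,l,s,ce=cv2.connectedComponentsWithStats(m2); k=1+np.argmax(s[1:,4])
    print(c,'pad',ce[k],s[k],atz(im,ce[k],.063).round(4)); rs.append(ray(im,ce[k]))
    w=(im['pixels'].min(2)>150)
    for nme in ['slide','plain_stop','arrow_stop']:
        for r in finder.regions_of(c,nme)[:2]:
            print(nme,round(r['conf'],2),np.round(r['at'],1),r['region'].sum(),atz(im,r['at'],.05).round(4))
    if c=='top':
        w=im['pixels'].min(2)>170; ww=np.zeros_like(w,np.uint8); ww[180:245,265:430]=w[180:245,265:430]
        # rail edges: rows of white per column at clean spots
        for col in [276,282,288,308,314,320,358,366,374,382,404,410,416]:
            r=np.where(ww[:,col])[0]; print(col,r.min(),r.max(),atz(im,[col,(r.min()+r.max())/2],.038).round(4)[:2])
print('tri',tri(rs).round(4))
```

```text
top pad [339.80794702 208.1589404 ] [333 202  15  13 151] [ 0.5318 -0.0506  0.063 ]
slide 0.87 [338.7 205.4] 599 [ 0.5417 -0.048   0.05  ]
slide 0.23 [339.5 206.4] 164 [ 0.5386 -0.0503  0.05  ]
plain_stop 0.54 [395.7 199.3] 142 [ 0.5578 -0.2218  0.05  ]
arrow_stop 0.52 [298.  217.9] 175 [0.5054 0.0762 0.05  ]
276 213 226 [0.5026 0.144 ]
282 212 225 [0.5054 0.1256]
288 211 224 [0.5082 0.1073]
308 207 221 [0.5181 0.046 ]
314 206 219 [0.5224 0.0275]
320 205 219 [0.5237 0.0092]
358 199 229 [ 0.5158 -0.107 ]
366 198 228 [ 0.5185 -0.1315]
374 196 226 [ 0.5242 -0.1562]
382 195 225 [ 0.5269 -0.1807]
404 191 205 [ 0.563  -0.2494]
410 190 204 [ 0.5658 -0.2679]
416 189 202 [ 0.5702 -0.2865]
side pad [317.26984127 211.06349206] [309 205  17  13 126] [ 0.5291 -0.0554  0.063 ]
slide 0.68 [318.  212.3] 483 [ 0.5375 -0.0477  0.05  ]
plain_stop 0.52 [362.1 237.3] 177 [ 0.5618 -0.2186  0.05  ]
arrow_stop 0.49 [284.7 199.2] 208 [0.4983 0.0728 0.05  ]
arrow_stop 0.37 [325.4 175. ] 452 [0.6861 0.1031 0.05  ]
tri [ 0.5323 -0.0508  0.0588]
```

```bash
cat >> h.py <<'E'
th=np.deg2rad(8.9); U=np.array([-np.sin(th),np.cos(th),0])
def go(p,Rt=None):
    o=ctrl.get_obs(); M=rot(o['tool_rot'])
    print('t',o['t'],'pos',np.round(o['tool_pos'],4),'F',np.round(o['contact_force'],2),'open',round(o['opening'],4))
    print('shift cm',(M.T@(np.array(p)-o['tool_pos'])*100).round(2))
    if Rt is not None: print('turn',np.rad2deg(R.from_matrix(M.T@Rt).as_rotvec()).round(2))
    print('U in tool',(M.T@U).round(3),'down',(M.T@[0,0,-1]).round(3))
E
python3 - <<'E'
from h import *
print(rot(ctrl.get_obs()['tool_rot']).round(3))
x=np.array([0,0,-1.])
for s in [U,-U]:
  for k in 'yz':
    if k=='z': z=s; y=np.cross(z,x)
    else: y=s; z=np.cross(x,y)
    print(k,s); go([.532,-.051,.13],np.c_[x,y,z])
E
```

```text
[[-0.    -0.896  0.445]
 [ 0.     0.445  0.896]
 [-1.     0.    -0.   ]]
y [-0.15471039  0.98795987  0.        ]
t 1.1 pos [0.2779 0.5598 0.2483] F [ 0.31 -0.45  0.12] open 0.0853
shift cm [ 11.83 -49.92 -43.41]
turn [54.7 -0.  -0. ]
U in tool [0.    0.578 0.816] down [ 1. -0.  0.]
z [-0.15471039  0.98795987  0.        ]
t 1.1 pos [0.2779 0.5598 0.2483] F [ 0.31 -0.45  0.12] open 0.0853
shift cm [ 11.83 -49.92 -43.41]
turn [-35.3  -0.   -0. ]
U in tool [0.    0.578 0.816] down [ 1. -0.  0.]
y [ 0.15471039 -0.98795987 -0.        ]
t 1.1 pos [0.2779 0.5598 0.2483] F [ 0.31 -0.45  0.12] open 0.0853
shift cm [ 11.83 -49.92 -43.41]
turn [-125.3    0.    -0. ]
U in tool [0.    0.578 0.816] down [ 1. -0.  0.]
z [ 0.15471039 -0.98795987 -0.        ]
t 1.1 pos [0.2779 0.5598 0.2483] F [ 0.31 -0.45  0.12] open 0.0853
shift cm [ 11.83 -49.92 -43.41]
turn [144.7  -0.    0. ]
U in tool [0.    0.578 0.816] down [ 1. -0.  0.]
```

Request:
step_arm([
  [[0.3,-4,-3.5],[-5,0,0],0],
  [[0.6,-8,-7],[-10,0,0],0],
  [[1,-12,-10.4],[-15,0,0],0],
  [[1.5,-16,-14],[-20,0,0],0],
  [[2,-20,-17.4],[-25,0,0],0],
  [[2.5,-23,-20],[-30,0,0],0],
  [[3,-26,-22.6],[-35.3,0,0],0],
  [[3,-29,-25.2],[-35.3,0,0],0],
  [[4,-32,-27.8],[-35.3,0,0],0],
  [[4,-34,-29.6],[-35.3,0,0],0],
], grip_force=20)

```text
t: 1.93
tool_pos: [0.4375, 0.1748, 0.2117]
tool_rot: [-1.323, 1.131, 1.322]
contact_force: [0.9, 0.6, 0.4]
opening: 0.0001
```

Run:
```python
from h import *
y=np.cross(U,[0,0,-1.]);go([.532,-.051,.10],np.c_[[0,0,-1.],y,U])
```

```text
t 1.9333 pos [0.4375 0.1748 0.2117] F [0.88 0.58 0.37] open 0.0001
shift cm [ 11.17  -5.83 -23.78]
turn [0.01 0.01 0.05]
U in tool [ 0. -0.  1.] down [ 1.     0.001 -0.   ]
```

Request:
step_arm([
  [[0,-0.8,-3.4],[0,0,0],0],
  [[0,-1.7,-6.8],[0,0,0],0],
  [[0,-2.5,-10.2],[0,0,0],0],
  [[1,-3.4,-13.6],[0,0,0],0],
  [[3,-4.2,-17],[0,0,0],0],
  [[5,-5,-20.4],[0,0,0],0],
  [[7.5,-5.8,-23.8],[0,0,0],0],
  [[10,-5.8,-23.8],[0,0,0],0],
  [[10.2,-5.8,-23.8],[0,0,0],0],
  [[10.2,-5.8,-23.8],[0,0,0],0],
])

```text
t: 2.77
tool_pos: [0.5302, -0.0511, 0.1078]
tool_rot: [-1.319, 1.133, 1.326]
contact_force: [0.3, -0.1, -0.3]
opening: -0.0
```

Run:
```python
from h import *
go([.532,-.051,.082])
o=ctrl.get_obs(); tip=o['tool_pos']+np.array([0,0,-.017])
out=[]
for c in ['top','side']:
    im=cams.get_image(c)
    a=im['pixels'].copy()
    for P,col in [(tip,(0,0,255)),(np.array([.532,-.051,.065]),(0,255,0))]:
        d=rot(im['attitude']).T@(P-im['position']); u=im['cx']+im['fx']*d[0]/-d[2]; v=im['cy']-im['fy']*d[1]/-d[2]
        print(c,u,v)
    u,v=int(u),int(v)
    out.append(cv2.resize(a[v-50:v+50,u-65:u+65],None,fx=4,fy=4,interpolation=cv2.INTER_CUBIC)[:300 if c=='side' else 290])
cv2.imwrite('pics/d.png',cv2.vconcat(out))
```

```text
t 2.7667 pos [ 0.5302 -0.0511  0.1078] F [ 0.3  -0.13 -0.34] open -0.0
shift cm [ 2.58 -0.19 -0.03]
U in tool [0.002 0.    1.   ] down [ 1.    -0.003 -0.002]
top 340.4067535301195 207.62508195598554
top 339.9806271914482 208.00070695069107
side 316.5127142539352 202.69657939978023
side 317.13465583584065 209.48523126308
```

View pics/d.png

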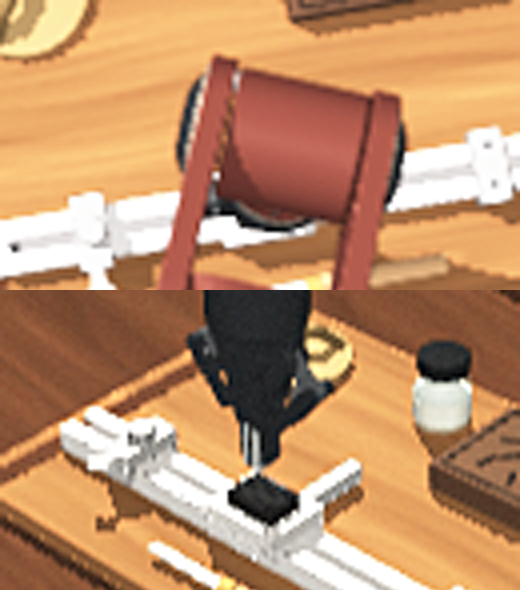

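The side view puts the closed fingertips straight above the black pad, with the pad at crop (262,500) and the tips at (257,470). Now I'll press down slowly.

Request:
step_arm([
  [[1,-0.2,0],[0,0,0],0],
  [[1.8,-0.2,0],[0,0,0],0],
  [[2.2,-0.2,0],[0,0,0],0],
  [[2.4,-0.2,0],[0,0,0],0],
  [[2.5,-0.2,0],[0,0,0],0],
  [[2.6,-0.2,0],[0,0,0],0],
  [[2.7,-0.2,0],[0,0,0],0],
  [[2.8,-0.2,0],[0,0,0],0],
  [[2.8,-0.2,0],[0,0,0],0],
  [[2.8,-0.2,0],[0,0,0],0],
])

```text
t: 3.7
tool_pos: [0.5344, -0.0505, 0.0831]
tool_rot: [-1.325, 1.129, 1.322]
contact_force: [-1.1, 0.0, 0.0]
opening: 0.0002
```

Request:
step_arm([
  [[0,0.1,0],[0,0,0],0],
  [[0.1,0.2,0],[0,0,0],0],
  [[0.2,0.2,0],[0,0,0],0],
  [[0.2,0.2,0],[0,0,0],0],
  [[0.3,0.2,0],[0,0,0],0],
  [[0.3,0.2,0],[0,0,0],0],
  [[0.3,0.2,0],[0,0,0],0],
  [[0.3,0.2,0],[0,0,0],0],
  [[0.3,0.2,0],[0,0,0],0],
  [[0.3,0.2,0],[0,0,0],0],
])

```text
t: 4.53
tool_pos: [0.5331, -0.051, 0.0818]
tool_rot: [-1.326, 1.129, 1.32]
contact_force: [-2.9, 1.3, 7.8]
opening: -0.0
```

Run:
```python
from h import *
go([.532,-.051,.078])
```

```text
t 4.5333 pos [ 0.5331 -0.051   0.0818] F [-2.9   1.34  7.82] open -0.0
shift cm [0.38 0.11 0.02]
U in tool [-0.001 -0.001  1.   ] down [1.    0.004 0.001]
```

Request:
step_arm([
  [[0.2,0,0],[0,0,0],0],
  [[0.3,0,0],[0,0,0],0],
  [[0.4,0,0],[0,0,0],0],
  [[0.45,0,0],[0,0,0],0],
  [[0.5,0,0],[0,0,0],0],
  [[0.55,0,0],[0,0,0],0],
  [[0.6,0,0],[0,0,0],0],
  [[0.6,0,0],[0,0,0],0],
  [[0.6,0,0],[0,0,0],0],
  [[0.6,0,0],[0,0,0],0],
])

```text
t: 5.37
tool_pos: [0.5331, -0.0512, 0.0773]
tool_rot: [-1.326, 1.13, 1.321]
contact_force: [-5.5, -0.7, 9.2]
opening: -0.0002
```

Run:
```python
from h import *
go([.532,-.051,.078])
```

```text
t 5.3667 pos [ 0.5331 -0.0512  0.0773] F [-5.54 -0.65  9.15] open -0.0002
shift cm [-0.07  0.11  0.04]
U in tool [-0.001 -0.001  1.   ] down [1.    0.003 0.001]
```

Request:
step_arm([
  [[0.15,0,0.2],[0,0,0],0],
  [[0.15,0,0.5],[0,0,0],0],
  [[0.15,0,0.9],[0,0,0],0],
  [[0.15,0,1.3],[0,0,0],0],
  [[0.15,0,1.7],[0,0,0],0],
  [[0.15,0,2.1],[0,0,0],0],
  [[0.15,0,2.5],[0,0,0],0],
  [[0.15,0,2.8],[0,0,0],0],
  [[0.15,0,3.0],[0,0,0],0],
  [[0.15,0,3.0],[0,0,0],0],
])

```text
t: 6.2
tool_pos: [0.5286, -0.0218, 0.0774]
tool_rot: [-1.327, 1.13, 1.321]
contact_force: [-4.5, -0.1, 8.9]
opening: -0.0002
```

Run:
```python
from h import *
p0=np.array([.5331,-.0512,0]); o=ctrl.get_obs(); d=o['tool_pos']-p0
print('along',d@U,'across',d@np.array([U[1],-U[0],0]))
go([.532,-.051,.078])
im=cams.get_image('side')
cv2.imwrite('pics/e.png',cv2.resize(im['pixels'][150:260,240:400],None,fx=4,fy=4,interpolation=cv2.INTER_CUBIC))
```

```text
along 0.02975591034246503 across 0.00011801236936816944
t 6.2 pos [ 0.5286 -0.0218  0.0774] F [-4.45 -0.11  8.87] open -0.0002
shift cm [-0.05  0.12 -2.94]
U in tool [-0.002 -0.002  1.   ] down [1.    0.002 0.002]
```

View pics/e.png

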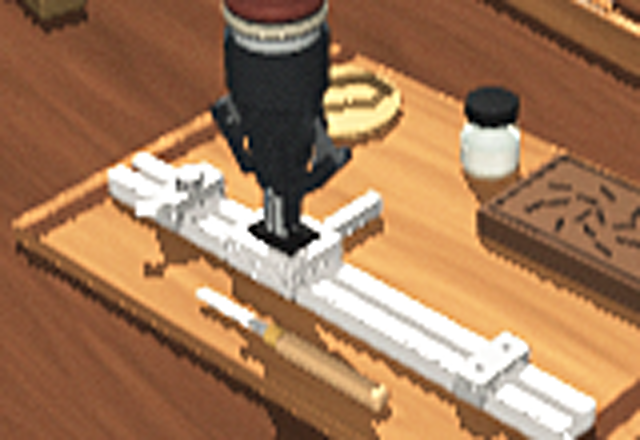

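The slide, with its pad at crop (285,235), has followed the fingertips 30 mm towards the arrow stop, now at about (195,195). I'll keep pushing.

Request:
step_arm([
  [[0.15,0,0.2],[0,0,0],0],
  [[0.15,0,0.6],[0,0,0],0],
  [[0.15,0,1.0],[0,0,0],0],
  [[0.15,0,1.4],[0,0,0],0],
  [[0.15,0,1.8],[0,0,0],0],
  [[0.15,0,2.2],[0,0,0],0],
  [[0.15,0,2.6],[0,0,0],0],
  [[0.15,0,2.9],[0,0,0],0],
  [[0.15,0,3.2],[0,0,0],0],
  [[0.15,0,3.4],[0,0,0],0],
])

```text
t: 7.08
tool_pos: [0.5235, 0.0114, 0.0774]
tool_rot: [-1.328, 1.131, 1.321]
contact_force: [-4.5, -2.1, 8.6]
opening: 0.0
```

Request:
step_arm([
  [[0.15,0,0.2],[0,0,0],0],
  [[0.15,0,0.3],[0,0,0],0],
  [[0.15,0,0.4],[0,0,0],0],
  [[0.15,0,0.5],[0,0,0],0],
  [[0.15,0,0.6],[0,0,0],0],
  [[0.15,0,0.7],[0,0,0],0],
  [[0.15,0,0.8],[0,0,0],0],
  [[0.15,0,0.9],[0,0,0],0],
  [[0.15,0,1.0],[0,0,0],0],
  [[0.15,0,1.0],[0,0,0],0],
])

```text
t: 7.92
tool_pos: [0.5221, 0.0209, 0.0775]
tool_rot: [-1.328, 1.132, 1.321]
contact_force: [-4.8, -1.7, 8.3]
opening: 0.0
```

```bash
cat > chk.py <<'E'
from h import *
import sys
p0=np.array([.5331,-.0512,0]); o=ctrl.get_obs(); d=o['tool_pos']-p0
print('along',d@U,'F along',o['contact_force']@U)
go([.532,-.051,.078])
im=cams.get_image('side'); cv2.imwrite(sys.argv[1],cv2.resize(im['pixels'][170:250,250:370],None,fx=5,fy=5,interpolation=cv2.INTER_CUBIC))
E
python3 chk.py pics/f.png
```

```text
along 0.07293923219076584 F along -0.9131955162166482
t 7.9167 pos [0.5221 0.0209 0.0775] F [-4.82 -1.68  8.3 ] open 0.0
shift cm [-0.02  0.15 -7.26]
U in tool [-0.004 -0.002  1.   ] down [1.    0.001 0.004]
```

View pics/f.png

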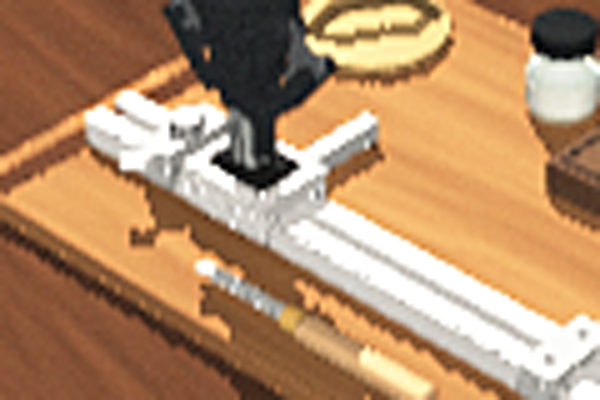

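The slide is within roughly a centimetre of the stop, with its near end at crop (185,170). I'll push slowly until I feel contact.

Request:
step_arm([
  [[0.17,0,0.2],[0,0,0],0],
  [[0.17,0,0.3],[0,0,0],0],
  [[0.17,0,0.4],[0,0,0],0],
  [[0.17,0,0.5],[0,0,0],0],
  [[0.17,0,0.6],[0,0,0],0],
  [[0.17,0,0.7],[0,0,0],0],
  [[0.17,0,0.8],[0,0,0],0],
  [[0.17,0,0.9],[0,0,0],0],
  [[0.17,0,1.0],[0,0,0],0],
  [[0.17,0,1.0],[0,0,0],0],
])

```text
t: 8.8
tool_pos: [0.5206, 0.0304, 0.0772]
tool_rot: [-1.329, 1.133, 1.321]
contact_force: [-4.0, -1.2, 8.9]
opening: -0.0003
```

```bash
python3 chk.py pics/g.png
```

```text
along 0.0825260204861401 F along -0.5450860438950013
t 8.8 pos [0.5206 0.0304 0.0772] F [-3.96 -1.17  8.88] open -0.0003
shift cm [-0.03  0.15 -8.22]
U in tool [-0.005 -0.003  1.   ] down [1.    0.001 0.005]
```

View pics/g.png

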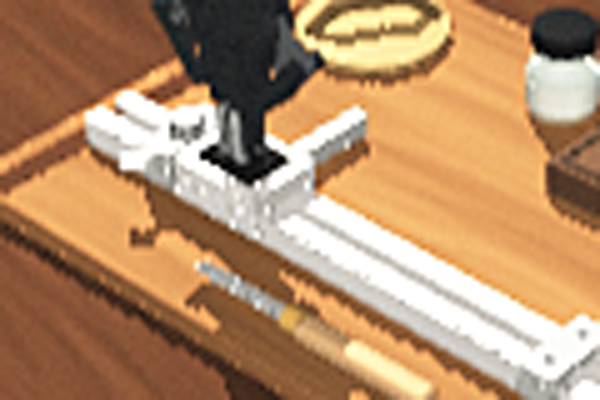

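The slide still follows the fingers and is nearly touching, with no contact force yet. I'll go on at the same slow pace.

Request:
step_arm([
  [[0.17,0,0.2],[0,0,0],0],
  [[0.17,0,0.3],[0,0,0],0],
  [[0.17,0,0.4],[0,0,0],0],
  [[0.17,0,0.5],[0,0,0],0],
  [[0.17,0,0.6],[0,0,0],0],
  [[0.17,0,0.6],[0,0,0],0],
  [[0.17,0,0.7],[0,0,0],0],
  [[0.17,0,0.7],[0,0,0],0],
  [[0.17,0,0.7],[0,0,0],0],
  [[0.17,0,0.7],[0,0,0],0],
])

```text
t: 9.68
tool_pos: [0.5204, 0.0358, 0.0775]
tool_rot: [-1.332, 1.135, 1.319]
contact_force: [-2.8, -5.2, 8.3]
opening: 0.0001
```

```bash
python3 chk.py pics/h.png
```

```text
along 0.08794978654263784 F along -4.658080440088261
t 9.6833 pos [0.5204 0.0358 0.0775] F [-2.78 -5.15  8.32] open 0.0001
shift cm [ 0.02  0.23 -8.76]
U in tool [-0.009 -0.003  1.   ] down [1.    0.002 0.009]
```

Request:
step_arm([
  [[0.17,0,0.2],[0,0,0],0],
  [[0.17,0,0.3],[0,0,0],0],
  [[0.17,0,0.3],[0,0,0],0],
  [[0.17,0,0.4],[0,0,0],0],
  [[0.17,0,0.4],[0,0,0],0],
  [[0.17,0,0.4],[0,0,0],0],
  [[0.17,0,0.4],[0,0,0],0],
  [[0.17,0,0.4],[0,0,0],0],
  [[0.17,0,0.4],[0,0,0],0],
  [[0.17,0,0.4],[0,0,0],0],
])

```text
t: 10.57
tool_pos: [0.5215, 0.0382, 0.0782]
tool_rot: [-1.337, 1.135, 1.315]
contact_force: [-1.8, -5.5, 8.7]
opening: 0.0001
```

```bash
python3 chk.py pics/i.png
python3 - <<'E'
import cv2
cv2.imwrite('pics/gi.png',cv2.hconcat([cv2.imread(f'pics/{k}.png')[50:300,50:420] for k in 'hi']))
E
```

```text
along 0.09009461540819162 F along -5.163496455986085
t 10.5667 pos [0.5215 0.0382 0.0782] F [-1.8  -5.51  8.74] open 0.0001
shift cm [ 0.13  0.37 -8.97]
U in tool [-0.013 -0.003  1.   ] down [1.    0.004 0.013]
```

View pics/gi.png

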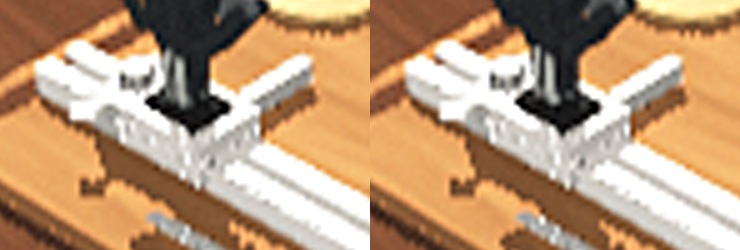

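In the two pictures the slide stands in the same place, up against the arrow stop. In between, the fingertip crept 2 mm and the force along the rail stayed at about 5 N, so the slide is home. Next I'll lift straight up.

Request:
step_arm([
  [[0.1,0,0.1],[0,0,0],0],
  [[-0.1,0,0.1],[0,0,0],0],
  [[-0.3,0,0.1],[0,0,0],0],
  [[-0.5,0,0.1],[0,0,0],0],
  [[-0.8,0,0.1],[0,0,0],0],
  [[-1.5,0,0.1],[0,0,0],0],
  [[-3,0,0.1],[0,0,0],0],
  [[-5,0,0],[0,0,0],0],
  [[-7,0,0],[0,0,0],0],
  [[-9,0,0],[0,0,0],0],
])

```text
t: 11.45
tool_pos: [0.5206, 0.0394, 0.169]
tool_rot: [-1.337, 1.135, 1.316]
contact_force: [0.5, 0.4, 0.1]
opening: 0.0001
```

Request:
step_arm([
  [[-2,0,0],[0,0,0],0],
  [[-4,0,-3],[0,0,0],0],
  [[-5,0,-6],[0,0,0],0],
  [[-6,3,-9],[0,0,0],0],
  [[-6,6,-12],[0,0,0],0],
  [[-6,9,-14],[0,0,0],0],
  [[-6,11,-16],[0,0,0],0],
  [[-6,12,-18],[0,0,0],0],
  [[-6,12,-18],[0,0,0],0],
  [[-6,12,-18],[0,0,0],0],
])

```text
t: 12.28
tool_pos: [0.4298, -0.1572, 0.2311]
tool_rot: [-1.335, 1.136, 1.314]
contact_force: [0.2, 0.9, -0.0]
opening: -0.0004
```

Run:
```python
from h import *
go([.5,0,.2]); rs=[];o=[]
for c,(u,v) in [('top',(311,213)),('side',(296,201))]:
    im=cams.get_image(c); a=im['pixels']; o.append(cv2.resize(a[v-30:v+35,u-50:u+50],None,fx=4,fy=4,interpolation=cv2.INTER_CUBIC))
    m2=np.zeros(a.shape[:2],np.uint8); m2[v-14:v+14,u-18:u+18]=a[v-14:v+14,u-18:u+18].max(2)<60
    n,l,s,ce=cv2.connectedComponentsWithStats(m2); k=1+np.argmax(s[1:,4]); P=atz(im,ce[k],.063)
    print(c,ce[k],s[k],P.round(4),'moved',(P-{'top':np.array([.5318,-.0506,.063]),'side':np.array([.5291,-.0554,.063])}[c])@U)
cv2.imwrite('pics/j.png',cv2.hconcat(o))
```

```text
t 12.2833 pos [ 0.4298 -0.1572  0.2311] F [ 0.24  0.88 -0.02] open -0.0004
shift cm [ 2.97 -9.36 14.47]
U in tool [-0.012 -0.001  1.   ] down [1.    0.004 0.012]
top [311.37086093 212.77483444] [304 207  16  12 151] [0.5191 0.0352 0.063 ] moved 0.08674195345463857
side [296.98245614 199.98245614] [289 195  17  12 114] [0.5155 0.0296 0.063 ] moved 0.08603002131385601
```

View pics/j.png

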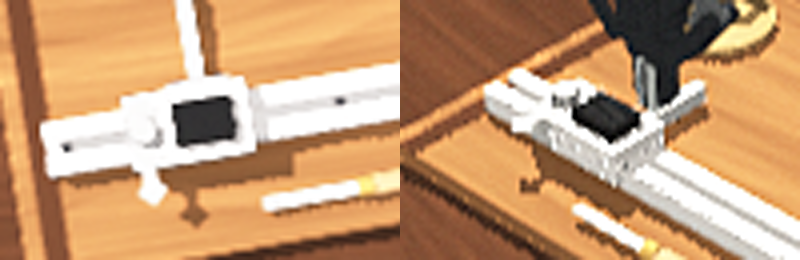

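The slide sits flush against the arrow stop with no visible gap. The pad is up and proud of the housing, and the arm is clear. Handing in.

```bash
python3 -c "
from station import ctrl
print(ctrl.finish_job())"
```

```text
the job is handed in; nothing more can be done
None
```

The slide is home against the arrow stop with its pad up, and the job is handed in; no verdict was reported.

- **What I did:** With the gripper shut, I pressed the thumb pad about 4 mm down at around 9 N. I then pushed the slide about 87 mm along the rail, slowly at the end, and lifted the fingers straight off.
- **Contact at the stop:** The force along the rail rose to about 5 N. On a further short push the slide stayed where it was and the fingertip only crept about 2 mm.
- **Last pictures:** There is no visible gap at the stop and the pad looks up. The measured travel was 86.7 mm from the top camera and 86.0 mm from the side camera. The arm was clear, with contact force near 0.
- **Not checked:** The gap (under 2 mm) and the pad height were judged only by touch and eye. I did not measure the bystanders; I made no contact with them, and those in the crops looked unmoved. The job took about 12 s of the 40 s allowed.

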